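# Pack the small oil filter and tuck the carton shut

### The job

Pack the smaller of the two oil filters in the open cardboard carton: first stand it upright inside, then fold the drop front up until it is upright (not leaning into the carton), and last swing the lid down fully shut so that its tab drops in behind the top edge of the front. Leave the other parts on the table where they are.

Things in the scene. Friction and masses are not known exactly. Their poses are not given: they have to be found in the camera images.
- filter: the smaller oil filter: upright dark steel canister with a grey band, round, 52 mm diameter, 66 mm tall, fluted domed top, 0.22 kg. Origin: centre of its underside, z up its axis. A larger filter of the same look (74 mm diameter) and an aluminium piston also stand near the carton, and which stands where varies
- carton: open cardboard carton fixed to the table, outer 150 (x) by 210 (y) by 85 mm high, walls and floor 4 mm. Origin: centre of its underside; the front faces -x of its frame (roughly the robot), back wall at +x, z up. Inside 141 mm deep (front upright), 202 mm wide. In its frame the front hinges at (-72.5, 0, 5) mm and the lid at (75, 0, 87) mm, both along y
- front (a joint): drop front of the carton: cardboard panel 196 mm wide, 76 mm high, 5 mm thick, hinged along its lower edge, stays where it is left. In rad: 0 = upright, positive = leaning out (-x of the carton) towards the table (up to 1.45), negative = leaning into the carton (to -0.4); leaning in by more than about 0.1 it is in the way of the tab of the lid
- front_edge (a point): middle of the drop front's free (top) edge, 76 mm from its hinge, half way through its thickness
- front_hinge (a point): middle of the drop front's hinge line; axes of the panel: z up along the panel from hinge to free edge, x its normal (into the carton when upright)
- lid (a joint): lid of the carton: cardboard panel 150 mm from hinge to free edge, 210 mm wide, 5 mm thick, hinged along the top of the back wall; stiff, stays where it is left (about 1 N at the free edge moves it). In rad: 0 = shut, level, its upper face 90 mm above the table; positive = open (1.57 = straight up, at most 1.9)
- lid_edge (a point): middle of the lid's free edge, 150 mm from its hinge, half way through its thickness
- lid_hinge (a point): middle of the lid's hinge line; axes of the lid: -x from the hinge to the free edge, z the normal of its outer (upper when shut) face, which lies 3 mm from the hinge line along z
- tab_tip (a point): middle of the lower edge of the tab under the lid: 140 mm wide, 4 mm thick, standing 24 mm down from the lid's inner face 12 mm in from the free edge, slanting slightly inwards. With lid shut and front upright it hangs about 8 mm behind the front panel's inner face
- piston: bystander: aluminium piston, 58 mm diameter, 52 mm tall, standing. Origin: centre of its underside
- big_filter: bystander: the larger oil filter, 74 mm diameter, 86 mm tall, standing. Origin: centre of its underside
- bearing: bystander: steel wheel bearing, a ring 72 mm outside diameter, 30 mm tall, lying flat. Origin: centre of its underside
- spanner: bystander: steel spanner lying flat on the table, about 190 mm long. Origin near its middle, on the table

How it is judged:
By the outcome, as a careful person would: the job done as asked, in the order asked, and still so for the second after the job is handed in, with the robot touching nothing.
It also fails if it takes over 58 s, if anything falls off the work surface, if the arm or the gripper's body presses on something with over 40 N, if the wrist force passes 120 N, or if a joint passes its speed limit or range.

### The arm

A 7-joint arm with a two-finger parallel gripper is mounted at the origin on the work surface. World frame = base frame: x ahead of the robot, y to its left, z up, the work surface at z = 0. Lengths are in m, angles in rad, forces in N, time in s.
With the tool pointing down it reaches from about 0.35 to 0.9 m from the base axis. Payload 8.1 kg.
Tool frame: the origin (TCP) lies at the very end of the fingers, on their centre line; the grasp point (between the pads) lies 19 mm behind it; z points along the fingers, y is the line along which they close (so a half turn about z gives the same grasp; the last joint's range is limited). The gripper opens to 92 mm and grips with 3 to 60 N. Pads are 19 mm wide; open, the fingers measure 130 mm over their backs; the gripper's body (75 mm by 190 mm) begins 47 mm behind the grasp point.
Start: joints at [1.184, 0.434, 0.025, 1.573, -0.012, 1.134, -0.075], TCP at [0.175, -0.6, 0.196] pointing down, gripper open.
Joint ranges: [-2.62, 2.62], [-0.44, 2.09], [-1.27, 1.32], [0.08, 2.57], [-1.32, 4.46], [0.12, 2], [-2.74, 2.74]. Speed limits (rad/s): [2.22, 2.22, 3.01, 3.01, 3.14, 3.14, 3.14].

### API

Orientations are given as a rotation vector (axis times angle).
In Python, from cell import arm gives the robot as it stands.
- The arm moves only by the tool carry_out, never from a script. Its argument "commands" is a list of rows, each a list of 7 numbers: the opening, from 0 (shut) to 1 (fully open), then the shift along the tool's x, y, z each as a share of 0.025 m, from -1 to 1, then the turn, a rotation vector about the tool's x, y, z each as a share of 0.1 rad, from -1 to 1. A call has 1 to 8 rows; each row shifts and turns the commanded pose from where the row before left it, along the tool's axes as they then stand; what a row does not reach is not made up. A row lasts 1/10 s, in which the tool goes at most 50 mm and 8.59 degrees, less where a joint would pass 70% of its speed; a pose out of reach is approached as far as the arm can. A call with a number of a shift or a turn outside -1 to 1 is refused whole. A call with a gripper value outside its range is refused whole. The fingers move at their own pace and stop on an object; "squeeze" is the grip in N (left out, the last holds). Time passes only in rows, so rows that do not move let the fingers close. It gives the time, the measured TCP pose, the force, the opening and the grip force at its end, in the units of the state.
- arm.observe(): the state, without advancing time (a new reading comes with each control period).
- arm.get_image(name): name is "side" or "top" or "wrist"; returns a dict with "pixels" (384x512x3 uint8, red, green, blue), "range_z" (384x512 float32, m along the optical axis (not along the pixel's ray), 0 where there is no reading), "mtx" (3x3 intrinsics, pixels), "k1" (the pictures are not rectified: a ray, as slopes to the right and down, at radius r is drawn at 1 + k1 r^2 times it, then the intrinsics apply), "R" (3x3) and "t" (3): a world point X has camera coordinates R X + t; the wrist camera has in their place "tool_from_camera" (4x4, takes a point from camera to tool coordinates, whose origin is the TCP and whose axes are the flange's). Camera axes: x right, y down, z forward; pixel columns grow to the right and rows downward; lengths in m; the calibration is good to about 2 mm. A picture is of the moment at which its call begins: read the wrist's pose just before it.
- arm.sign_off(): hands the job in; it is judged then, once.
The state is a dict: "clock": time; "joints": joint angles; "dq": joint speeds; "joint_efforts": joint torques, N m; "position": TCP position; "ee_rot": TCP orientation; "force": force on the tool from outside, world axes, zero at the start; "ft_torque": the same for the moment, N m; "width": opening from 0.0 (shut) to 1.0 (fully open); "gripper_force": force on a finger pad.
Only numpy, scipy, OpenCV 4.12 (cv2) and the standard library are available. Lean on these libraries where they do the work, as an engineer would, in place of code of your own. Each camera call takes 0.05 s, during which the arm holds its last target. There are 200 camera calls.

## Working session

There is one attempt and no reset: what is moved stays moved. The work goes in short steps, Python scripts to look and compute and a tool call to move; the robot and the scene stay as the last step left them, time stands still between calls to the robot, and variables do not carry over. Pictures are saved under pics/ and viewed, at most 10 in all, crops included, and the job is handed in when it is done.

Besides the shell and the picture viewer there is one more tool, called after "Request:" in YAML: its name, and indented under it one key for each argument. carry_out: Moves the arm, as the interface text tells. Shift numbers are shares of 0.025 m and turn numbers shares of 0.1 rad, none past 1 either way. Its arguments: {"type":"object","properties":{"commands":{"type":"array"},"squeeze":{"type":"number"}},"required":["commands"]}

```bash
mkdir -p pics
cat > h.py <<'E'
import numpy as np, cv2
from cell import arm
from scipy.spatial.transform import Rotation as Ro
def cloud(name):
    im=arm.get_image(name); K=im["mtx"]; k=im["k1"]; z=im["range_z"]
    v,u=np.mgrid[0:384,0:512].astype(float)
    p=cv2.undistortPoints(np.stack([u.ravel(),v.ravel()],1).reshape(-1,1,2),np.array(K,float),np.array([k,0,0,0.])).reshape(384,512,2)
    c=np.dstack([p[...,0]*z,p[...,1]*z,z]);
    if "R" in im: w=(c-np.array(im["t"]))@np.array(im["R"])
    else:
        T=np.array(im["tool_from_camera"]); s=arm.observe()
        w=(c@T[:3,:3].T+T[:3,3])@Ro.from_rotvec(s["ee_rot"]).as_matrix().T+s["position"]
    w[z==0]=np.nan
    return im["pixels"],w
E
python3 - <<'E'
from h import *
s=arm.observe();print({k:np.round(v,3) for k,v in s.items()})
P=[]
for n in("side","top"):
    p,w=cloud(n);np.save(n+".npy",w);P.append(p)
    im=cv2.cvtColor(p,cv2.COLOR_RGB2BGR);cv2.imwrite(f"pics/{n}0.png",cv2.resize(im,(768,576)))
E
```

```text
{'clock': np.float64(0.0), 'joints': array([ 1.184,  0.435,  0.025,  1.574, -0.012,  1.134, -0.075]), 'dq': array([ 0.001,  0.001, -0.001,  0.001,  0.001,  0.002,  0.   ]), 'joint_efforts': array([-2.0000e-03, -6.6785e+01,  9.8400e-01, -3.1446e+01, -6.1000e-02,
        4.3000e-02,  0.0000e+00]), 'position': array([ 0.175, -0.599,  0.196]), 'ee_rot': array([-3.109e+00, -4.440e-01,  1.000e-03]), 'force': array([-0.543,  0.453, -0.22 ]), 'ft_torque': array([-0.012, -0.033,  0.051]), 'gripper_force': np.float64(0.0), 'width': np.float64(0.996)}
```

View pics/top0.png

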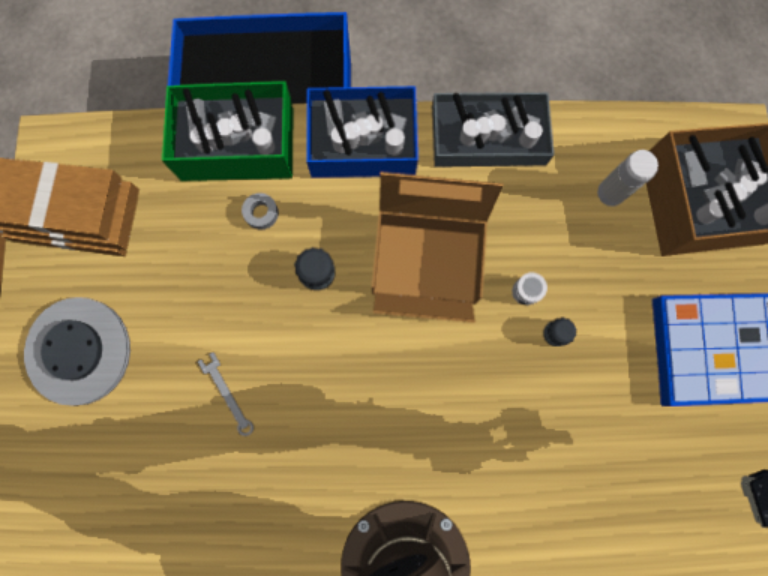

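View pics/side0.png

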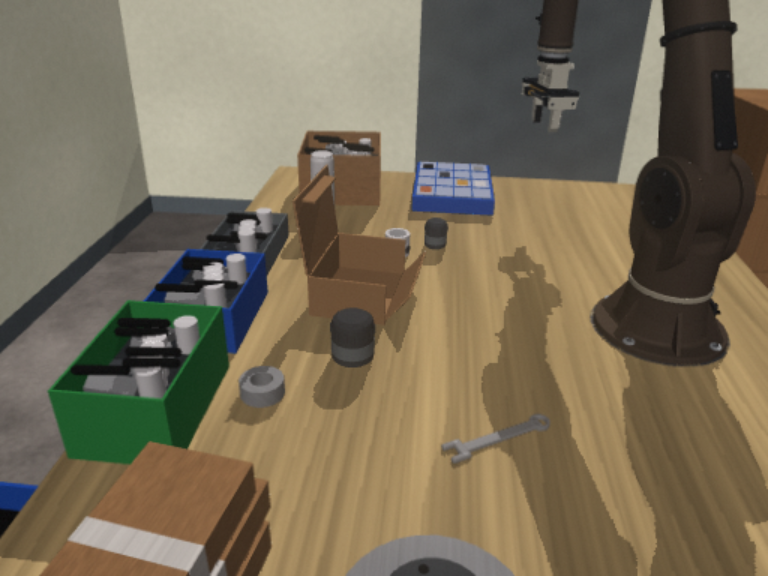

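The top view shows the small filter at (560,331), the piston at (530,288), the big filter at (315,268), the carton around (430,255) with the lid past it at the top, and the front leaning out at (423,307). Pixel positions are in the 1.5x picture.

Run:
```python
from h import *
w=np.load("top.npy")
def reg(u0,u1,v0,v1): return w[int(v0/1.5):int(v1/1.5),int(u0/1.5):int(u1/1.5)].reshape(-1,3)
for n,r,zmin in(("filter",(535,590,310,355),.05),("piston",(505,552,268,308),.035),("big",(290,340,245,295),.06)):
    q=reg(*r);q=q[q[:,2]>zmin]; (c,d,_)=cv2.minAreaRect(q[:,:2].astype(np.float32)); print(n,np.round(c,4),np.round(d,4),q[:,2].max().round(4),np.nanmedian(q,0).round(4))
q=reg(340,520,165,330)
# wall rim
m=(q[:,2]>.077)&(q[:,2]<.092); r=q[m]
print(len(r), np.round(cv2.minAreaRect(r[:,:2].astype(np.float32)),4) if 0 else cv2.minAreaRect(r[:,:2].astype(np.float32)))
b=np.load("side.npy")
np.set_printoptions(precision=3,suppress=True)
# profile along image columns through carton
for col in(400,430,455): 
    print(col);print(w[112:222:3,int(col/1.5)])
for row in(270,250): print(row);print(w[int(row/1.5),240:332:2])
```

```text
filter [ 0.4427 -0.3103] [0.0489 0.053 ] 0.0716 [ 0.441  -0.3084  0.0644]
piston [ 0.529  -0.2575] [0.0558 0.0566] 0.0582 [ 0.5284 -0.2558  0.0523]
big [0.5746 0.1666] [0.0727 0.0753] 0.0931 [0.5707 0.1648 0.0849]
333 ((0.5914089679718018, -0.05665832757949829), (0.20849187672138214, 0.14884980022907257), 83.30464172363281)
400
[[ 0.779 -0.004  0.048]
 [ 0.78  -0.005  0.02 ]
 [ 0.69   0.004  0.233]
 [ 0.688  0.004  0.217]
 [ 0.686  0.003  0.199]
 [ 0.684  0.003  0.183]
 [ 0.681  0.002  0.167]
 [ 0.68   0.002  0.145]
 [ 0.676  0.001  0.13 ]
 [ 0.673  0.001  0.11 ]
 [ 0.672 -0.     0.087]
 [ 0.668 -0.001  0.069]
 [ 0.668 -0.002  0.039]
 [ 0.668 -0.003  0.007]
 [ 0.659 -0.003  0.004]
 [ 0.649 -0.002  0.005]
 [ 0.638 -0.002  0.009]
 [ 0.63  -0.002  0.003]
 [ 0.62  -0.002  0.007]
 [ 0.611 -0.001  0.006]
 [ 0.602 -0.001  0.001]
 [ 0.592 -0.001  0.003]
 [ 0.582 -0.001  0.007]
 [ 0.574 -0.001 -0.   ]
 [ 0.565 -0.001 -0.002]
 [ 0.555 -0.     0.001]
 [ 0.545  0.     0.006]
 [ 0.536  0.     0.004]
 [ 0.526  0.001  0.012]
 [ 0.515  0.001  0.023]
 [ 0.504  0.002  0.038]
 [ 0.492  0.003  0.052]
 [
[... 3422 characters left out ...]
06]
 [ 0.619 -0.026  0.007]
 [ 0.621 -0.033  0.002]
 [ 0.62  -0.039  0.004]
 [ 0.62  -0.045  0.004]
 [ 0.62  -0.051  0.004]
 [ 0.62  -0.057  0.003]
 [ 0.619 -0.063  0.006]
 [ 0.62  -0.07   0.001]
 [ 0.619 -0.075  0.006]
 [ 0.62  -0.082  0.003]
 [ 0.619 -0.088  0.005]
 [ 0.619 -0.094  0.006]
 [ 0.619 -0.1    0.006]
 [ 0.619 -0.106  0.005]
 [ 0.619 -0.113  0.003]
 [ 0.619 -0.119  0.004]
 [ 0.619 -0.125  0.004]
 [ 0.62  -0.132 -0.002]
 [ 0.619 -0.138  0.002]
 [ 0.618 -0.143  0.004]
 [ 0.618 -0.15   0.003]
 [ 0.618 -0.156  0.005]
 [ 0.616 -0.16   0.013]
 [ 0.605 -0.159  0.055]
 [ 0.598 -0.159  0.087]
 [ 0.618 -0.181  0.002]
 [ 0.619 -0.188 -0.003]
 [ 0.618 -0.193  0.002]
 [ 0.619 -0.201 -0.003]]
```

Request:
carry_out:
  commands:
    - [1,1,0,0,0,0,1]
    - [1,1,0,0,0,0,1]
    - [1,1,0,0,0,0,1]
    - [1,1,0,0,0,0,1]
  squeeze: 20

```text
clock: 0.5
position: [0.2743, -0.5861, 0.1961]
ee_rot: [-3.135, 0.189, 0.001]
force: [0.2, -0.2, -0.3]
width: 0.996
gripper_force: 0.0
```

```bash
cat >> h.py <<'E'
def rel(target,yaw=None,pitch=0):
    s=arm.observe();R=Ro.from_rotvec(s["ee_rot"]).as_matrix()
    print("t",s["clock"],"pos",np.round(s["position"],4),"yaw",round(float(np.arctan2(R[1,0],R[0,0])),3),"zax",R[:,2].round(3),"F",np.round(s["force"],1),"w",round(float(s["width"]),3),"shares",(R.T@(np.array(target)-s["position"])/.025).round(2))
C=np.array([.591,-.057]);YAW=-.12
def cw(x,y,z): # carton to world
    c,s=np.cos(YAW),np.sin(YAW);return np.array([C[0]+c*x-s*y,C[1]+s*x+c*y,z])
E
python3 -c "
from h import *
rel([.442,-.309,.12])"
```

```text
t 0.5 pos [ 0.2743 -0.5861  0.1961] yaw -0.12 zax [-0.     0.001 -1.   ] F [ 0.2 -0.2 -0.3] w 0.996 shares [  5.33 -11.81   3.05]
```

Request:
carry_out:
  commands:
    - [1,0.44,-0.98,0,0,0,0]
    - [1,0.44,-0.98,0,0,0,0]
    - [1,0.44,-0.98,0,0,0,0]
    - [1,0.44,-0.98,0,0,0,0]
    - [1,0.44,-0.98,0,0,0,0]
    - [1,0.44,-0.98,0,0,0,0]
    - [1,0.44,-0.98,0,0,0,0]
    - [1,0.44,-0.98,0,0,0,0]

```text
clock: 1.3
position: [0.3839, -0.4011, 0.1961]
ee_rot: [-3.136, 0.183, 0.001]
force: [-0.1, -0.3, -0.4]
width: 1.003
gripper_force: 0.0
```

Request:
carry_out:
  commands:
    - [1,0.44,-0.98,0.5,0,0,0]
    - [1,0.44,-0.98,0.5,0,0,0]
    - [1,0.44,-0.98,0.5,0,0,0]
    - [1,0.44,-0.98,0.5,0,0,0]
    - [1,0,0,0.5,0,0,0]
    - [1,0,0,0.5,0,0,0]
    - [1,0,0,0,0,0,0]

```text
clock: 2.0
position: [0.4369, -0.3104, 0.1196]
ee_rot: [-3.135, 0.184, 0.005]
force: [0.5, -0.7, 0.4]
width: 1.001
gripper_force: 0.0
```

Run:
```python
from h import *
rel([.442,-.309,.026])
p,w=cloud("wrist"); cv2.imwrite("pics/w1.png",cv2.cvtColor(p,cv2.COLOR_RGB2BGR))
q=w.reshape(-1,3);m=(np.hypot(q[:,0]-.442,q[:,1]+.309)<.05)&(q[:,2]>.04)&(q[:,2]<.075);q=q[m]
print(len(q),q.min(0).round(4),q.max(0).round(4),q.mean(0).round(4),cv2.minEnclosingCircle(q[:,:2].astype(np.float32)))
```

```text
t 2.0 pos [ 0.4369 -0.3104  0.1196] yaw -0.117 zax [-0.003  0.001 -1.   ] F [ 0.5 -0.7  0.4] w 1.001 shares [ 0.21 -0.08  3.74]
2287 [ 0.4138 -0.3387  0.0404] [ 0.4693 -0.2842  0.0699] [ 0.4458 -0.312   0.0643] ((0.44151243567466736, -0.3114096224308014), 0.027968410402536392)
```

View pics/w1.png

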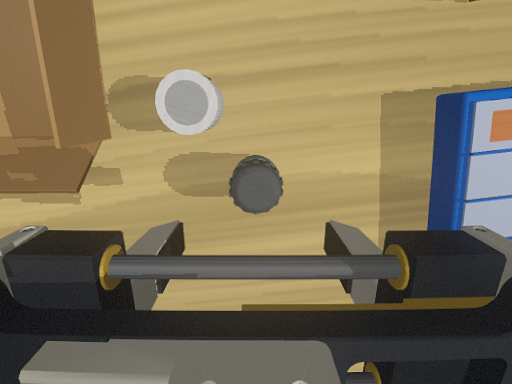

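The wrist view shows the filter centred between the fingers (column 256) and the piston clear at (188,102). I'll descend and grip.

Request:
carry_out:
  commands:
    - [1,0.2,0,0.7,0,0,0]
    - [1,0,0,0.8,0,0,0]
    - [1,0,0,0.8,0,0,0]
    - [1,0,0,0.8,0,0,0]
    - [1,0,0,0.6,0,0,0]
    - [0.4,0,0,0,0,0,0]
    - [0.4,0,0,0,0,0,0]
    - [0.4,0,0,0,0,0,0]

```text
clock: 2.85
position: [0.4442, -0.3115, 0.0301]
ee_rot: [3.135, -0.184, 0.002]
force: [0.2, 0.3, 0.2]
width: 0.788
gripper_force: 0.0
```

Request:
carry_out:
  commands:
    - [0.3,0,0,0,0,0,0]
    - [0.3,0,0,0,0,0,0]
    - [0.3,0,0,0,0,0,0]
    - [0.3,0,0,0,0,0,0]

```text
clock: 3.25
position: [0.4441, -0.312, 0.0297]
ee_rot: [3.134, -0.183, 0.002]
force: [-1.3, -3.2, 5.2]
width: 0.503
gripper_force: 20.0
```

```bash
python3 -c "
from h import *
rel(cw(.012,0,.15))"
```

```text
t 3.25 pos [ 0.4441 -0.312   0.0297] yaw -0.117 zax [ 0.001 -0.002 -1.   ] F [-1.3 -3.2  5.2] w 0.503 shares [  5.13 -10.81  -4.82]
```

The opening reads 46 mm, narrower than the 52 mm body, with an upward force. The pads are probably on the domed part, so I'll regrip lower.

Request:
carry_out:
  commands:
    - [0.8,0,0,0,0,0,0]
    - [0.8,0,0,0,0,0,0]
    - [0.8,0,0,0.3,0,0,0]
    - [0.8,0,0,0.3,0,0,0]
    - [0.3,0,0,0,0,0,0]
    - [0.3,0,0,0,0,0,0]
    - [0.3,0,0,0,0,0,0]
    - [0.3,0,0,0,0,0,0]

```text
clock: 4.05
position: [0.4438, -0.311, 0.0141]
ee_rot: [3.136, -0.183, 0.001]
force: [-0.9, 0.2, -1.3]
width: 0.551
gripper_force: 20.0
```

```bash
python3 -c "
from h import *
rel(cw(.012,0,.15))"
```

```text
t 4.05 pos [ 0.4438 -0.311   0.0141] yaw -0.116 zax [ 0. -0. -1.] F [-0.9  0.2 -1.3] w 0.551 shares [  5.15 -10.77  -5.44]
```

Request:
carry_out:
  commands:
    - [0.3,0,0,-0.5,0,0,0]
    - [0.3,0,0,-1,0,0,0]
    - [0.3,0,0,-1,0,0,0]
    - [0.3,0,0,-1,0,0,0]
    - [0.3,0.4,-0.98,-1,0,0,0]
    - [0.3,0.47,-0.98,-1,0,0,0]
    - [0.3,0.47,-0.98,0,0,0,0]
    - [0.3,0.47,-0.98,0,0,0,0]

```text
clock: 4.85
position: [0.5009, -0.2177, 0.1535]
ee_rot: [3.136, -0.183, 0.004]
force: [-1.3, 0.6, -1.5]
width: 0.557
gripper_force: 20.0
```

Request:
carry_out:
  commands:
    - [0.3,0.47,-0.98,0,0,0,0]
    - [0.3,0.47,-0.98,0,0,0,0]
    - [0.3,0.47,-0.98,0,0,0,0]
    - [0.3,0.47,-0.98,0,0,0,0]
    - [0.3,0.47,-0.98,0,0,0,0]
    - [0.3,0.47,-0.98,0,0,0,0]
    - [0.3,0.47,-0.98,0,0,0,0]
    - [0.3,0,0,0,0,0,0]

```text
clock: 5.65
position: [0.6031, -0.0525, 0.1523]
ee_rot: [-3.134, 0.173, -0.002]
force: [0.4, 1.3, -1.4]
width: 0.553
gripper_force: 20.0
```

```bash
python3 -c "
from h import *
rel(cw(.012,0,.02))"
```

```text
t 5.65 pos [ 0.6031 -0.0525  0.1523] yaw -0.111 zax [ 0.001  0.003 -1.   ] F [ 0.4  1.3 -1.4] w 0.553 shares [0.01 0.25 5.29]
```

Request:
carry_out:
  commands:
    - [0.3,0,0.25,0.9,0,0,0]
    - [0.3,0,0,0.9,0,0,0]
    - [0.3,0,0,0.9,0,0,0]
    - [0.3,0,0,0.9,0,0,0]
    - [0.3,0,0,0.9,0,0,0]
    - [0.3,0,0,0.5,0,0,0]
    - [0.3,0,0,0.2,0,0,0]
    - [0.3,0,0,0,0,0,0]

```text
clock: 6.45
position: [0.6006, -0.0642, 0.0215]
ee_rot: [3.136, -0.183, -0.001]
force: [-0.1, -0.8, -2.2]
width: 0.557
gripper_force: 20.0
```

```bash
python3 -c "
from h import *
rel(cw(.012,0,.018))"
```

```text
t 6.45 pos [ 0.6006 -0.0642  0.0215] yaw -0.117 zax [-0.001 -0.    -1.   ] F [-0.1 -0.8 -2.2] w 0.557 shares [ 0.06 -0.24  0.14]
```

Request:
carry_out:
  commands:
    - [0.3,0,-0.24,0,0,0,0]
    - [0.3,0,0,0.08,0,0,0]
    - [0.3,0,0,0.04,0,0,0]
    - [0.3,0,0,0,0,0,0]

```text
clock: 6.85
position: [0.6016, -0.058, 0.0187]
ee_rot: [3.136, -0.182, 0.001]
force: [0.7, -0.4, -1.7]
width: 0.55
gripper_force: 20.0
```

```bash
python3 -c "
from h import *
rel(cw(.012,0,.018))"
```

```text
t 6.85 pos [ 0.6016 -0.058   0.0187] yaw -0.116 zax [ 0. -0. -1.] F [ 0.7 -0.4 -1.7] w 0.55 shares [0.05 0.01 0.03]
```

Not yet unloaded (-1.7 N), so the filter is about 1 mm up. I'll ease down and release, opening only part way, then lift.

Request:
carry_out:
  commands:
    - [0.3,0,0,0.04,0,0,0]
    - [0.3,0,0,0.0,0,0,0]
    - [0.75,0,0,0,0,0,0]
    - [0.75,0,0,0,0,0,0]
    - [0.75,0,0,0,0,0,0]

```text
clock: 7.35
position: [0.6014, -0.0581, 0.0173]
ee_rot: [3.136, -0.183, -0.0]
force: [-0.2, -0.2, -0.2]
width: 0.738
gripper_force: 0.0
```

Request:
carry_out:
  commands:
    - [0.75,0,0,-0.3,0,0,0]
    - [0.75,0,0,-0.6,0,0,0]
    - [0.75,0,0,-1,0,0,0]
    - [0.75,0,0,-1,0,0,0]
    - [0.75,0,0,-1,0,0,0]
    - [0.75,0,0,-1,0,0,0]
    - [0,0,0,-1,0,0,0]
    - [0,0,0,-1,0,0,0]

```text
clock: 8.15
position: [0.6014, -0.058, 0.1916]
ee_rot: [-3.136, 0.182, -0.001]
force: [0.3, 1.0, -0.2]
width: 0.621
gripper_force: 0.0
```

Run:
```python
from h import *
rel(cw(-.2,0,.1))
p,w=cloud("side"); 
cv2.imwrite("pics/s2.png",cv2.resize(cv2.cvtColor(p[80:260,150:350],cv2.COLOR_RGB2BGR),(640,576)))
```

```text
t 8.15 pos [ 0.6014 -0.058   0.1916] yaw -0.116 zax [ 0. -0. -1.] F [ 0.3  1.  -0.2] w 0.621 shares [-8.42 -0.02  3.66]
```

View pics/s2.png

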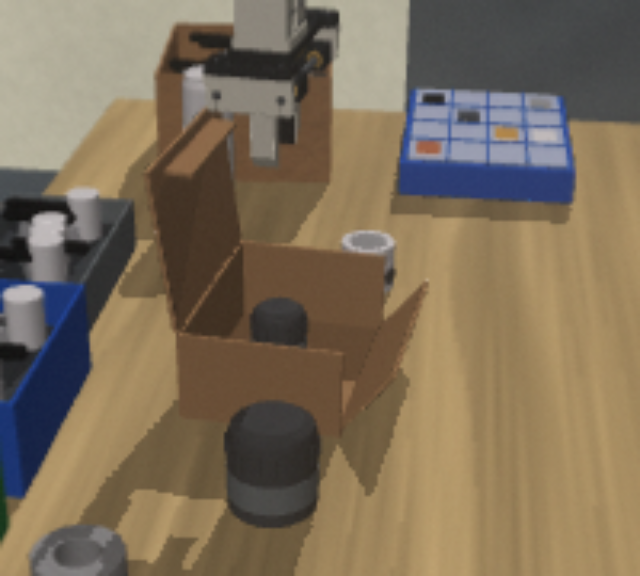

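The side view shows the filter upright inside the carton (at 280,325) and nothing else moved. Next is the front: closed fingers come down outside it and push inwards.

Request:
carry_out:
  commands:
    - [0,-0.9,0,0,0,0,0]
    - [0,-0.9,0,0,0,0,0]
    - [0,-0.9,0,0,0,0,0]
    - [0,-0.9,0,0,0,0,0]
    - [0,-0.9,0,0,0,0,0]
    - [0,-0.9,0,0,0,0,0]
    - [0,-0.9,0,0,0,0,0]
    - [0,-1,0,0,0,0,0]

```text
clock: 9.0
position: [0.4195, -0.0367, 0.1903]
ee_rot: [3.136, -0.183, 0.001]
force: [-0.5, 0.8, 0.4]
width: 0.003
gripper_force: 0.0
```

Request:
carry_out:
  commands:
    - [0,0,0,1,0,0,0]
    - [0,0,0,1,0,0,0]
    - [0,0,0,1,0,0,0]
    - [0,0,0,1,0,0,0]
    - [0,0,0,1,0,0,0]
    - [0,0,0,0.8,0,0,0]
    - [0,0,0,0,0,0,0]

```text
clock: 9.7
position: [0.4186, -0.0368, 0.0434]
ee_rot: [3.136, -0.182, -0.006]
force: [-0.2, -0.1, 0.4]
width: 0.003
gripper_force: 0.0
```

```bash
cat >> h.py <<'E'
def toc(w): # world pts to carton frame
    c,s=np.cos(YAW),np.sin(YAW);d=w[...,:2]-C
    return np.stack([c*d[...,0]+s*d[...,1],-s*d[...,0]+c*d[...,1],w[...,2]],-1)
def front():
    for n in("top","side"):
        _,w=cloud(n);q=toc(w).reshape(-1,3)
        q=q[(abs(q[:,1])>.03)&(abs(q[:,1])<.085)&(q[:,0]>-.16)&(q[:,0]<-.045)&(q[:,2]>.025)&(q[:,2]<.1)]
        if len(q)<10: print(n,len(q));continue
        hi=q[q[:,2]>.055]
        x=np.median(q[:,0]+.0725);z=np.median(q[:,2]-.005)
        a=np.polyfit(q[:,2],q[:,0],1)
        print(n,len(q),"angle from hinge",np.arctan2(-x,z).round(3),"fit slope",np.arctan(-a[0]).round(3),"x at z.08",np.polyval(a,.08).round(4),"z98",np.percentile(q[:,2],98).round(4))
E
python3 -c "
from h import *
rel(cw(-.0855,0,.045)); front()"
```

```text
t 9.7 pos [ 0.4186 -0.0368  0.0434] yaw -0.116 zax [-0.004 -0.    -1.   ] F [-0.2 -0.1  0.4] w 0.003 shares [ 3.52 -0.01 -0.08]
top 126 angle from hinge 0.594 fit slope 0.684 x at z.08 -0.1278 z98 0.0683
side 135 angle from hinge 0.622 fit slope 0.694 x at z.08 -0.1305 z98 0.0661
```

Request:
carry_out:
  commands:
    - [0,0.5,0,0,0,0,0]
    - [0,0.5,0,0,0,0,0]
    - [0,0.5,0,0,0,0,0]
    - [0,0.5,0,0,0,0,0]
    - [0,0.5,0,0,0,0,0]
    - [0,0.5,0,0,0,0,0]
    - [0,0,0,0,0,0,0]

```text
clock: 10.5
position: [0.4969, -0.0457, 0.0449]
ee_rot: [-3.136, 0.183, -0.002]
force: [-0.3, -0.0, 0.2]
width: 0.002
gripper_force: 0.0
```

```bash
python3 -c "
from h import *
rel(cw(-.0855,0,.045)); front()"
```

```text
t 10.5 pos [ 0.4969 -0.0457  0.0449] yaw -0.117 zax [ 0.001  0.    -1.   ] F [-0.3 -0.   0.2] w 0.002 shares [ 0.37 -0.   -0.  ]
top 44 angle from hinge 0.625 fit slope 0.429 x at z.08 -0.1226 z98 0.07
side 145 angle from hinge 0.63 fit slope 0.693 x at z.08 -0.1304 z98 0.0677
```

Run:
```python
from h import *
a=arm.get_image("top")["pixels"][90:230,200:350];b=arm.get_image("side")["pixels"][100:230,170:320]
f=lambda x:cv2.resize(cv2.cvtColor(x,cv2.COLOR_RGB2BGR),(400,380),interpolation=cv2.INTER_CUBIC)
cv2.imwrite("pics/f3.png",np.hstack([f(a),f(b)]))
```

```text
(no output)
```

View pics/f3.png

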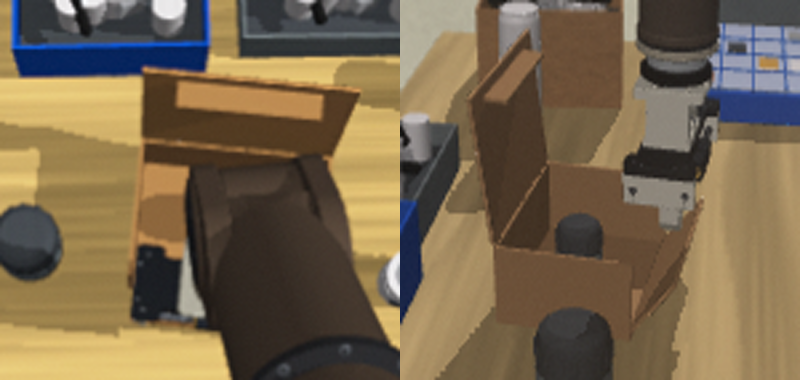

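The side half shows the finger near (675,215), with the front seemingly still leaning out. I'll check the geometry numerically.

Run:
```python
from h import *
np.set_printoptions(precision=3,suppress=True)
_,w=cloud("side");q=toc(w)
s=arm.observe();print(toc(s["position"]))
im=arm.get_image("side");R,t=np.array(im["R"]),np.array(im["t"]);print("cam in carton",toc(-R.T@t))
pr=lambda X:cv2.projectPoints(np.array([X],float),cv2.Rodrigues(R)[0],t,np.array(im["mtx"],float),np.array([im["k1"],0,0,0.]))[0].ravel().round(1)
print("tcp px",pr(s["position"]))
for a in(.69,.2,0): print(a,[pr(cw(-.0725-.076*np.sin(a),y,.005+.076*np.cos(a))) for y in(.098,-.098)])
r=lambda u,v:q[v,u]
for v in range(160,196,4): print(v,[tuple(q[v,u].round(3).tolist()) for u in range(262,288,4)])
```

```text
[-0.098 -0.     0.045]
cam in carton [-0.28   1.105  0.65 ]
tcp px [270.6 186.7]
0.69 [array([272.7, 198.1]), array([283.5, 168.1])]
0.2 [array([261.1, 191.7]), array([273.4, 162.5])]
0 [array([255.7, 190.6]), array([268.8, 161.6])]
160 [(-0.086, 0.088, 0.171), (-0.098, 0.094, 0.176), (-0.108, 0.092, 0.176), (-0.119, 0.093, 0.177), (-0.13, 0.095, 0.18), (-0.132, 0.029, 0.15), (-0.102, -0.299, -0.0)]
164 [(-0.085, 0.083, 0.157), (-0.097, 0.085, 0.16), (-0.108, 0.086, 0.161), (-0.12, 0.092, 0.165), (-0.13, 0.091, 0.166), (-0.093, -0.26, 0.001), (-0.107, -0.264, 0.0)]
168 [(-0.086, 0.084, 0.146), (-0.097, 0.085, 0.148), (-0.108, 0.087, 0.15), (-0.119, 0.087, 0.151), (-0.13, 0.087, 0.152), (-0.116, -0.096, 0.064), (-0.111, -0.235, -0.002)]
172 [(-0.05, -0.106, 0.037), (-0.065, -0.099, 0.043), (-0.097, 0.016, 0.102), (-0.109, 0.016, 0.103), (-0.104, -0.096, 0.049), (-0.12, -0.071, 0.063), (-0.117, -0.199, 0.0)]
176 [(-0.051, -0.101, 0.026), (-0.064, -0.103, 0.026), (-0.097, 0.016, 0.089), (-0.109, 0.015, 0.09), (-0.111, -0.049, 0.058), (-0.109, -0.162, 0.002), (-0.121, -0.173, -0.002)]
180 [(-0.052, -0.099, 0.012), (-0.066, -0.093, 0.016), (-0.079, -0.095, 0.017), (-0.1, -0.046, 0.045), (-0.118, -0.006, 0.067), (-0.113, -0.137, 0.001), (-0.126, -0.14, 0.0)]
184 [(-0.055, -0.085, 0.005), (-0.068, -0.087, 0.005), (-0.087, -0.049, 0.028), (-0.107, -0.005, 0.053), (-0.121, 0.007, 0.061), (-0.117, -0.109, 0.0), (-0.13, -0.111, 0.001)]
188 [(-0.06, -0.063, 0.002), (-0.075, -0.05, 0.011), (-0.096, 0.0, 0.04), (-0.113, 0.033, 0.06), (-0.109, -0.08, -0.001), (-0.121, -0.082, 0.0), (-0.134, -0.083, 0.001)]
192 [(-0.066, -0.029, 0.007), (-0.084, -0.002, 0.024), (-0.103, 0.037, 0.047), (-0.119, 0.064, 0.064), (-0.114, -0.051, 0.001), (-0.126, -0.054, 0.001), (-0.139, -0.053, 0.004)]
```

Both the gripper body and the finger tips appear about 35 mm higher than the reported TCP says, so the fingers passed over the panel. I'll back off, then measure the real tip height.

Request:
carry_out:
  commands:
    - [0,-0.8,0,0,0,0,0]
    - [0,-0.8,0,0,0,0,0]
    - [0,-0.8,0,0,0,0,0]
    - [0,-0.8,0,0,0,0,0]
    - [0,0,0,0,0,0,0]

```text
clock: 11.3
position: [0.4118, -0.0362, 0.0448]
ee_rot: [3.136, -0.182, -0.004]
force: [-0.5, 0.0, -0.5]
width: 0.005
gripper_force: 0.0
```

Run:
```python
from h import *
np.set_printoptions(precision=3,suppress=True)
s=arm.observe();print("tcp",toc(s["position"]))
_,w=cloud("side");q=toc(w);d=q-toc(s["position"])
m=(np.hypot(d[...,0],d[...,1])<.04)&(q[...,2]>.02)&(q[...,2]<.2)
print("lowest z hist",np.histogram(q[m][:,2],bins=np.arange(.02,.2,.01)))
f=q[m];f=f[f[:,2]<.1];print(f.min(0),f.max(0))
b=q[(abs(d[...,0])<.04)&(abs(d[...,1])<.1)&(abs(d[...,1])>.06)&(q[...,2]>.06)&(q[...,2]<.3)];print("body z min",np.percentile(b[:,2],[0,2,10]))
im=arm.get_image("wrist");print(np.array(im["tool_from_camera"]))
p,w=cloud("wrist");q=toc(w).reshape(-1,3)
m=(abs(q[:,0]+.13)<.2)&(abs(q[:,1])<.3);print("wrist view table median z",np.histogram(q[m][:,2],bins=np.arange(-.1,.1,.01)))
```

```text
tcp [-0.18  -0.001  0.045]
lowest z hist (array([ 0,  0,  0,  0,  0,  6, 15, 28, 16,  0,  0,  0,  1,  2, 40,  3,  9]), array([0.02, 0.03, 0.04, 0.05, 0.06, 0.07, 0.08, 0.09, 0.1 , 0.11, 0.12,
       0.13, 0.14, 0.15, 0.16, 0.17, 0.18, 0.19]))
[-0.192 -0.01   0.075] [-0.17   0.018  0.1  ]
body z min [0.14  0.142 0.147]
[[ 0.    -0.959 -0.284  0.077]
 [ 1.     0.001 -0.001 -0.001]
 [ 0.001 -0.284  0.959 -0.189]
 [ 0.     0.     0.     1.   ]]
wrist view table median z (array([    0,     0,     0,     0,     0,     0,     0,     0,     0,
       15007, 79654,  4764,  4799,  4213,  4610,  5165,  5777,  1628,
        2170]), array([-0.1 , -0.09, -0.08, -0.07, -0.06, -0.05, -0.04, -0.03, -0.02,
       -0.01, -0.  ,  0.01,  0.02,  0.03,  0.04,  0.05,  0.06,  0.07,
        0.08,  0.09]))
```

The side camera, the lack of contact and the first grasp on the dome all agree: the real finger tips sit about 30 mm above the reported TCP. I'll lower by that much and push.

Request:
carry_out:
  commands:
    - [0,0,0,0.5,0,0,0]
    - [0,0,0,0.5,0,0,0]
    - [0,0,0,0.2,0,0,0]
    - [0,0.5,0,0,0,0,0]
    - [0,0.5,0,0,0,0,0]
    - [0,0.5,0,0,0,0,0]
    - [0,0.5,0,0,0,0,0]
    - [0,0,0,0,0,0,0]

```text
clock: 12.25
position: [0.4676, -0.0423, 0.0152]
ee_rot: [-3.136, 0.183, -0.003]
force: [-1.0, -0.3, 0.3]
width: 0.005
gripper_force: 0.0
```

```bash
python3 -c "
from h import *
rel(cw(-.0855,0,.015)); front()"
```

```text
t 12.25 pos [ 0.4676 -0.0423  0.0152] yaw -0.117 zax [ 0.002  0.    -1.   ] F [-1.  -0.3  0.3] w 0.005 shares [ 1.55 -0.    0.01]
top 0
side 67 angle from hinge 0.483 fit slope 0.556 x at z.08 -0.1153 z98 0.0728
```

Now the front moves (0.69 to 0.56). I'll push on.

Request:
carry_out:
  commands:
    - [0,0.4,0,0,0,0,0]
    - [0,0.4,0,0,0,0,0]
    - [0,0.4,0,0,0,0,0]
    - [0,0.2,0,0,0,0,0]
    - [0,0,0,0,0,0,0]

```text
clock: 12.85
position: [0.501, -0.0462, 0.0149]
ee_rot: [-3.136, 0.183, -0.002]
force: [-0.5, 0.3, 0.1]
width: 0.006
gripper_force: 0.0
```

```bash
python3 -c "
from h import *
rel(cw(-.0855,0,.015)); front()"
```

```text
t 12.85 pos [ 0.501  -0.0462  0.0149] yaw -0.116 zax [ 0.001 -0.    -1.   ] F [-0.5  0.3  0.1] w 0.006 shares [ 0.21 -0.   -0.  ]
top 0
side 65 angle from hinge 0.096 fit slope 0.021 x at z.08 -0.0784 z98 0.0822
```

Request:
carry_out:
  commands:
    - [0,0.1,0,0,0,0,0]
    - [0,0.05,0,0,0,0,0]
    - [0,0,0,0,0,0,0]
    - [0,-0.3,0,0,0,0,0]
    - [0,-0.8,0,0,0,0,0]
    - [0,-1,0,0,0,0,0]
    - [0,-1,0,0,0,0,0]
    - [0,0,0,0,0,0,0]

```text
clock: 13.75
position: [0.4217, -0.0375, 0.0146]
ee_rot: [3.136, -0.182, -0.006]
force: [1.0, 0.0, 0.4]
width: 0.002
gripper_force: 0.0
```

Request:
carry_out:
  commands:
    - [0,0,0,-1,0,0,0]
    - [0,0,0,-1,0,0,0]
    - [0,0,0,-1,0,0,0]
    - [0,0,0,-1,0,0,0]
    - [0,0,0,-1,0,0,0]
    - [0,0,0,-1,0,0,0]

```text
clock: 14.35
position: [0.4264, -0.0376, 0.1662]
ee_rot: [-3.136, 0.183, -0.001]
force: [-0.0, -0.3, -0.4]
width: 0.004
gripper_force: 0.0
```

Run:
```python
from h import *
np.set_printoptions(precision=4,suppress=True)
rel(cw(-.0855,0,.015)); front()
acc=[]
for n in("top","side"):
    q=toc(np.nanmedian([cloud(n)[1] for _ in range(4)],axis=0))
    p=q.reshape(-1,3);p=p[(abs(p[:,1])<.085)&(p[:,0]>-.11)&(p[:,0]<-.05)&(p[:,2]>.015)&(p[:,2]<.1)]
    for a,b in((.015,.03),(.03,.045),(.045,.06),(.06,.073),(.073,.09)):
        g=p[(p[:,2]>a)&(p[:,2]<b)]
        if len(g): print(n,a,b,len(g),g[:,0].mean(),g[:,0].std())
    # wall rims for reference
    r=q.reshape(-1,3);r=r[(r[:,2]>.077)&(r[:,2]<.093)&(abs(r[:,0])<.1)&(abs(r[:,1])<.12)&(abs(r[:,1])>.09)]
    print(n,"side wall rim x range",np.percentile(r[:,0],[1,99]),"y",np.percentile(r[:,1],[2,98]))
p,w=cloud("top")
```

```text
t 14.35 pos [ 0.4264 -0.0376  0.1662] yaw -0.116 zax [ 0.001 -0.    -1.   ] F [-0.  -0.3 -0.4] w 0.004 shares [ 3.2  -0.    6.05]
top 63 angle from hinge 0.038 fit slope -0.016 x at z.08 -0.0743 z98 0.0855
side 123 angle from hinge 0.072 fit slope -0.001 x at z.08 -0.0765 z98 0.0827
top 0.015 0.03 10 -0.07408180027580266 0.00029139670927126013
top 0.03 0.045 8 -0.07456479315365225 0.00018848045675916612
top 0.045 0.06 11 -0.07506194699934098 0.0002488028756216913
top 0.06 0.073 9 -0.07560952289498774 0.00024394149237263546
top 0.073 0.09 30 -0.07393630012928645 0.0015736100327808453
top side wall rim x range [-0.0755  0.0738] y [-0.1028  0.1045]
side 0.015 0.03 40 -0.07577978961880834 0.0003358728881369829
side 0.03 0.045 38 -0.0762325086805151 0.00026586538241004087
side 0.045 0.06 39 -0.07675747268805774 0.0003793379297726674
side 0.06 0.073 36 -0.07723384729761021 0.0003456085385493611
side 0.073 0.09 62 -0.07600758209818716 0.0014976570475192536
side side wall rim x range [-0.0768  0.074 ] y [-0.1063  0.1051]
```

The front stands at about 0.03 rad, upright. Next I'll go over and behind the lid, with the real tip well above its edge at 0.236 m.

Request:
carry_out:
  commands:
    - [0,0,0,-1,0,0,0]
    - [0,0,0,-1,0,0,0]
    - [0,0,0,-1,0,0,0]
    - [0,0.5,0,-0.6,0,0,0]
    - [0,1,0,0,0,0,0]
    - [0,1,0,0,0,0,0]
    - [0,1,0,0,0,0,0]
    - [0,1,0,0,0,0,0]

```text
clock: 15.7
position: [0.5391, -0.0507, 0.2545]
ee_rot: [3.136, -0.182, -0.001]
force: [0.0, 0.6, -0.6]
width: 0.009
gripper_force: 0.0
```

Request:
carry_out:
  commands:
    - [0,1,0,0,0,0,0]
    - [0,1,0,0,0,0,0]
    - [0,1,0,0,0,0,0]
    - [0,1,0,0,0,0,0]
    - [0,1,0,0,0,0,0]
    - [0,1,0,0,0,0,0]
    - [0,1,0,0,0,0,0]
    - [0,1,0,0,0,0,0]

```text
clock: 16.5
position: [0.7376, -0.0739, 0.254]
ee_rot: [3.136, -0.183, -0.002]
force: [0.3, 0.3, -0.2]
width: 0.006
gripper_force: 0.0
```

```bash
python3 -c "
from h import *
rel(cw(.15,0,.175))
q=toc(cloud('side')[1]).reshape(-1,3);d=q[(abs(q[:,0]-.16)<.02)&(abs(q[:,1])<.03)&(q[:,2]>.2)&(q[:,2]<.34)]
print(len(d),d.min(0) if len(d) else 0)"
```

```text
t 16.5 pos [ 0.7376 -0.0739  0.254 ] yaw -0.116 zax [-0.001 -0.    -1.   ] F [ 0.3  0.3 -0.2] w 0.006 shares [0.1  0.03 3.16]
88 [0.14015322 0.00180319 0.28626239]
```

Request:
carry_out:
  commands:
    - [0,0,0,1,0,0,0]
    - [0,0,0,1,0,0,0]
    - [0,0,0,1,0,0,0]
    - [0,0,0,0.2,0,0,0]
    - [0,-0.8,0,0,0,0,0]
    - [0,-0.8,0,0,0,0,0]
    - [0,-0.8,0,0,0,0,0]
    - [0,0,0,0,0,0,0]

```text
clock: 17.35
position: [0.676, -0.0667, 0.1763]
ee_rot: [3.136, -0.182, 0.0]
force: [-0.6, 0.0, 0.5]
width: 0.003
gripper_force: 0.0
```

Request:
carry_out:
  commands:
    - [0,-0.41,0,0,0,0,0]
    - [0,-0.41,0,0.05,0,0,0]
    - [0,-0.47,0,0.12,0,0,0]
    - [0,-0.46,0,0.12,0,0,0]
    - [0,-0.43,0,0.2,0,0,0]
    - [0,-0.43,0,0.21,0,0,0]
    - [0,0,0,0,0,0,0]

```text
clock: 18.05
position: [0.6115, -0.0592, 0.1571]
ee_rot: [3.136, -0.182, -0.002]
force: [-0.2, -0.0, -0.8]
width: 0.003
gripper_force: 0.0
```

```bash
cat >> h.py <<'E'
def lid():
    q=toc(cloud("side")[1]).reshape(-1,3)
    q=q[(q[:,1]>.05)&(q[:,1]<.104)&(q[:,0]>-.1)&(q[:,0]<.12)&(q[:,2]>.092)]
    r=np.hypot(q[:,0]-.075,q[:,2]-.087);q=q[(r>.06)&(r<.155)]
    a=np.arctan2(q[:,2]-.087,.075-q[:,0]);print("lid",len(q),np.percentile(a,[10,50,90]).round(3))
E
python3 -c "
from h import *
rel(cw(.0222,0,.158)); lid()"
```

```text
t 18.05 pos [ 0.6115 -0.0592  0.1571] yaw -0.116 zax [-0.001  0.    -1.   ] F [-0.2 -0.  -0.8] w 0.003 shares [ 0.06  0.01 -0.04]
lid 108 [0.819 0.951 0.985]
```

The lid is following, at about 0.97 rad. I'll continue along the arc.

Request:
carry_out:
  commands:
    - [0,-0.38,0,0.29,0,0,0]
    - [0,-0.38,0,0.29,0,0,0]
    - [0,-0.32,0,0.36,0,0,0]
    - [0,-0.32,0,0.36,0,0,0]
    - [0,-0.24,0,0.41,0,0,0]
    - [0,-0.24,0,0.42,0,0,0]
    - [0,0,0,0,0,0,0]

```text
clock: 18.8
position: [0.564, -0.0538, 0.1025]
ee_rot: [3.136, -0.182, -0.005]
force: [-0.2, -0.6, -0.2]
width: 0.005
gripper_force: 0.0
```

```bash
python3 -c "
from h import *
rel(cw(-.0248,0,.1045)); lid(); front()"
```

```text
t 18.8 pos [ 0.564  -0.0538  0.1025] yaw -0.116 zax [-0.003 -0.    -1.   ] F [-0.2 -0.6 -0.2] w 0.005 shares [ 0.09 -0.   -0.08]
lid 343 [0.354 0.38  1.002]
top 82 angle from hinge 0.033 fit slope -0.011 x at z.08 -0.0743 z98 0.0841
side 122 angle from hinge 0.072 fit slope -0.001 x at z.08 -0.0764 z98 0.0821
```

Request:
carry_out:
  commands:
    - [0,-0.15,0,0.35,0,0,0]
    - [0,-0.12,0,0.35,0,0,0]
    - [0,-0.08,0,0.35,0,0,0]
    - [0,-0.05,0,0.3,0,0,0]
    - [0,0,0,0.2,0,0,0]
    - [0,0,0,0.1,0,0,0]
    - [0,0,0,0,0,0,0]

```text
clock: 19.65
position: [0.5557, -0.0527, 0.0625]
ee_rot: [3.136, -0.183, -0.001]
force: [0.3, -0.9, 0.1]
width: 0.007
gripper_force: 0.0
```

```bash
cat >> h.py <<'E'
def shut():
    q=toc(cloud("side")[1]).reshape(-1,3)
    q=q[(abs(q[:,1])>.045)&(abs(q[:,1])<.1)&(q[:,0]>-.07)&(q[:,0]<.07)&(q[:,2]>.07)&(q[:,2]<.13)]
    a=np.polyfit(q[:,0],q[:,2],1);print("lid slope",-np.arctan(a[0]).round(4),"z at edge",np.polyval(a,-.075).round(4),"z hinge",np.polyval(a,.075).round(4))
E
python3 -c "
from h import *
rel(cw(-.0355,0,.058)); shut(); front()"
```

```text
t 19.65 pos [ 0.5557 -0.0527  0.0625] yaw -0.116 zax [-0.001 -0.    -1.   ] F [ 0.3 -0.9  0.1] w 0.007 shares [0.   0.   0.18]
lid slope 0.0114 z at edge 0.0917 z hinge 0.09
top 244 angle from hinge -0.06 fit slope -0.251 x at z.08 -0.0668 z98 0.0966
side 292 angle from hinge -0.006 fit slope -0.294 x at z.08 -0.0668 z98 0.0942
```

Nearly shut (0.011 rad). I'll press gently to the stop, then retreat.

Request:
carry_out:
  commands:
    - [0,0,0,0.08,0,0,0]
    - [0,0,0,0.08,0,0,0]
    - [0,0,0,0,0,0,0]

```text
clock: 20.1
position: [0.5563, -0.0527, 0.0599]
ee_rot: [3.136, -0.183, 0.002]
force: [-2.4, 0.3, 9.7]
width: 0.005
gripper_force: 4.9
```

```bash
python3 -c "
from h import *
rel(cw(-.0355,0,.058)); shut(); shut()"
```

```text
t 20.1 pos [ 0.5563 -0.0527  0.0599] yaw -0.116 zax [ 0.001 -0.    -1.   ] F [-2.4  0.3  9.7] w 0.005 shares [-0.02  0.    0.08]
lid slope -0.0023 z at edge 0.0898 z hinge 0.0901
lid slope 0.0008 z at edge 0.0898 z hinge 0.0897
```

Request:
carry_out:
  commands:
    - [0,0,0,-0.3,0,0,0]
    - [0,0,0,-0.8,0,0,0]
    - [0,0,0,-1,0,0,0]
    - [0,0,0,-1,0,0,0]
    - [0,0,0,-1,0,0,0]
    - [0,0,0,-1,0,0,0]
    - [0,0,0,-1,0,0,0]
    - [0,0,0,0,0,0,0]

```text
clock: 21.0
position: [0.5579, -0.0526, 0.2152]
ee_rot: [-3.136, 0.183, -0.01]
force: [-0.2, 0.9, -0.1]
width: 0.006
gripper_force: 0.0
```

Run:
```python
from h import *
rel(cw(0,0,.2)); shut()
q=toc(np.nanmedian([cloud("side")[1] for _ in range(4)],axis=0)).reshape(-1,3)
p=q[(abs(q[:,1])<.085)&(q[:,0]>-.11)&(q[:,0]<-.06)]
for a,b in((.015,.03),(.03,.045),(.045,.06),(.06,.073),(.073,.083)):
    g=p[(p[:,2]>a)&(p[:,2]<b)]; print(a,len(g),g[:,0].mean().round(4))
cv2.imwrite("pics/s4.png",cv2.resize(cv2.cvtColor(arm.get_image("side")["pixels"][80:260,150:350],cv2.COLOR_RGB2BGR),(640,576),interpolation=cv2.INTER_CUBIC))
```

```text
t 21.0 pos [ 0.5579 -0.0526  0.2152] yaw -0.116 zax [ 0.006 -0.    -1.   ] F [-0.2  0.9 -0.1] w 0.006 shares [1.33 0.02 0.61]
lid slope -0.0009 z at edge 0.0898 z hinge 0.0899
0.015 40 -0.0758
0.03 38 -0.0762
0.045 39 -0.0768
0.06 36 -0.0771
0.073 60 -0.0763
```

View pics/s4.png

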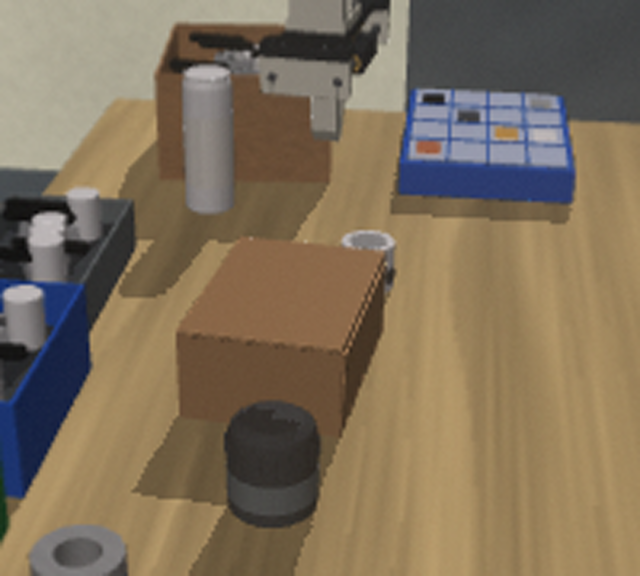

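The picture shows the carton fully closed: lid level at 90 mm (280,290), front upright at (362,345), bystanders untouched and the arm clear.

```bash
python3 -c "
from h import arm
print(arm.sign_off())"
```

```text
the job is handed in; nothing more can be done
None
```

I stood the smaller filter upright in the carton, folded the front up (about 0.03 rad outward by camera), and swung the lid level and shut, its tab presumably behind the front (inferred, not seen); the job was handed in at about 21 s with the other parts left alone.

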